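# Make up the pivot kit and the gauging kit

### The arm

A 6-joint arm with a two-finger parallel gripper is mounted at the origin on a cart in front of the work surface, level with it; the furniture and walls round the work are solid. World frame = base frame: x ahead of the robot, y to its left, z up, the work surface at z = 0. Lengths are in m, angles in rad, forces in N, time in s.
With the tool pointing down it reaches from about 0.425 to 0.95 m from the base axis. Payload 3.5 kg.
Tool frame: the origin (TCP) lies at the very end of the fingers, on their centre line; the grasp point (between the pads) lies 19 mm behind it (manip.grip_point_offset is the distance from the TCP to the grasp point, in m); z points along the fingers, y is the line along which they close (so a half turn about z gives the same grasp; the last joint's range is limited). The gripper opens to 85 mm and grips with 20 to 120 N. Pads are 22 mm wide; open, the fingers measure 114 mm over their backs; the gripper's body (76 mm by 85 mm) begins 54 mm behind the grasp point. The pads swing forward as they close: fully open they stand 13 mm farther back than shut.
Start: joints at [-1.429, 0.286, 1.577, -0, 1.279, -0.15], TCP at [0.194, -0.646, 0.231] pointing down, gripper open.
Joint ranges: [-2.77, 2.77], [-0.9, 2.22], [0.21, 2.48], [-1.53, 4.67], [0.24, 2.81], [-2.84, 2.84]. Speed limits (rad/s): [2.79, 2.79, 3.14, 3.14, 3.14, 3.14].

### API

Orientations are given as a unit quaternion [x, y, z, w].
In Python, from plant import manip gives the robot as it stands.
- The arm moves only by the tool step_arm, never from a script. Its argument "plan" is one flat list of numbers, 5 for each row, row after row: the closure, from -1 (fully open) to 1 (shut), then the shift along the tool's x, y, z in cm, then the turn about the tool's z in degrees. In form: [grip, tx, ty, tz, turn, grip, tx, ty, tz, turn, ...]. A call has exactly 8 rows; each row is the pose to reach, as a shift and turn from the pose commanded when the call began, along the tool's axes at that moment; what a row does not reach only later rows make up. A row lasts 1/10 s, in which the tool goes at most 50 mm and 8.59 degrees, less where a joint would pass 70% of its speed; a pose out of reach is approached as far as the arm can. A call with a gripper value outside its range is refused whole. The fingers move at their own pace and stop on an object; "newtons" is the grip in N (left out, the last holds). Time passes only in rows, so rows that repeat a pose let the fingers close, or fill a call up. It gives the time, the measured TCP pose, the force, the opening and the grip force at its end, in the units of the state.
- manip.observe(): the state, without advancing time (a new reading comes with each control period).
- manip.capture(name): name is "scene" or "top" or "wrist"; returns a dict with "color" (384x512x3 uint8, blue, green, red), "depth" (384x512 float32, m along the optical axis (not along the pixel's ray), 0 where there is no reading), "intrinsics" (3x3 intrinsics, pixels), "pose" (4x4, takes a point from camera to world coordinates). Camera axes: x right, y down, z forward; pixel columns grow to the right and rows downward; lengths in m; the calibration is good to about 2 mm. A picture is of the moment at which its call begins.
- manip.hand_in(): hands the job in; it is judged then, once.
Trained networks look in a picture, given as the dict that the camera call returned (one of the last four; its "shot" number tells which), for a name from the list of things; names that differ only in an ending like _2 or _b are one class to them, and where a whole thing is asked for, a point or a joint stands for the part that bears it (a point fixed in the world has none). Each returns a list of dicts, best first, with "score" (0 to 1); they miss things now and then, are a little off and sometimes report something else, mostly with a low value. They report only what shows in the picture. A call takes as long as a camera call. They do not tell look-alikes from the thing itself.
- manip.find_in(picture, thing): "rect" ([left, top, right, bottom] in pixels, round what is visible of it).
- manip.landmark_of(picture, thing): "xy" ([column, row] in pixels: a listed point, or the origin of a listed thing).
The state is a dict: "time_s": time; "joint_positions": joint angles; "joint_vel": joint speeds; "tau": joint torques, N m; "tool_pos": TCP position; "orientation": TCP orientation; "contact_force": force on the tool from outside, world axes, zero at the start; "torque": the same for the moment, N m; "opening": finger opening in m; "grasp_force": force on a finger pad.
Only numpy, scipy, OpenCV 4.12 (cv2) and the standard library are available. Lean on these libraries where they do the work, as an engineer would, in place of code of your own. Each camera call takes 0.05 s, during which the arm holds its last target. There are 200 camera calls.

### The job

Make up two kits from the parts standing about on the bench. In the small two-compartment tray stand the yellow flanged bush in the wider compartment and the bolt, on its head as it stands now, in the narrower one; in the large three-compartment tray lay the plug gauge lengthwise in the long compartment and stand the taller plain steel bush in the wider and the slim yellow bush in the narrower of the other two. Put each part in about the middle of its compartment, let go of it, and leave the flanged steel bush and the low steel ring where they are.

Things in the scene. Friction and masses are not known exactly. Their poses are not given: they have to be found in the camera images.
- tray_two: the smaller of two low kit trays (aluminium lips, dark rubber floor), 110 mm (x) by 131 mm (y), two compartments side by side; fixed, floor 2 mm, 3 mm lips and dividers 8 mm above the bench. Origin: centre of underside; x away from the robot, y left. Wider compartment, 104 mm (x) by 74 mm (y), centre at x 0, y +25.5 mm; narrower one, 104 by 48 mm, centre at x 0, y -38.5 mm.
- tray_three: larger of two low kit trays (aluminium lips, dark rubber floor), 172 (x) by 131 mm (y), three compartments; fixed, floor 2 mm, 3 mm lips and dividers 8 mm above the bench. Origin: centre of underside; x away from the robot, y left. Long one nearest the robot, 69 (x) by 125 mm (y), centre x -48.5, y 0 mm; behind it a wider one, 94 (x) by 70 mm (y), centre x +36, y +27.5 mm, and a narrower one, 94 by 52 mm, centre x +36, y -36.5 mm.
- flanged_bush: yellow bronze bush with a flange at its foot, bored through, 48 mm over the flange, 38 mm high, narrower above the flange (grips safely at half height or a little above, as a cone from 48 mm at the foot to about 36 mm at the top), 0.21 kg. Origin: centre of its underside, z up along its axis.
- bolt: steel hex bolt standing on its head, 54 mm high, head 24 by 21 mm, thread upward (grips as a slight cone from the head to about 12 mm at the top), 0.08 kg. Origin: centre of its underside, z up along its axis.
- steel_bush: plain steel bush, no flange, 42 mm in diameter, 30 mm high, straight sides, 0.2 kg. Origin: centre of its underside, z up along its axis.
- slim_bush: slim plain yellow bronze bush, no flange, 26 mm in diameter, 34 mm high, straight sides, 0.11 kg. Origin: centre of its underside, z up along its axis.
- plug_gauge: steel double-ended plug gauge, a bar lying on the bench, 99 mm long (its x axis), 19 mm wide, 19 mm high, 0.14 kg. Origin: middle of its length, on the underside.
- spare_flanged: not needed, to be left alone: steel bush with a flange at its foot, 42 mm over the flange, 22 mm high. Origin: centre of its underside, z up along its axis.
- spare_ring: not needed, to be left alone: low plain steel ring, 46 mm in diameter, 18 mm high (wider and flatter than the plain steel bush). Origin: centre of its underside, z up along its axis.
Things that resemble listed ones, but are neither listed nor needed, are in the scene too. Leave any black look-alike of the plug_gauge alone.

How it is judged:
By the outcome, as a careful person would: the job done as asked, in the order asked, and still so for the second after the job is handed in, with the robot touching nothing.
It also fails if it takes over 131 s, if anything falls off the work surface, if the arm or the gripper's body presses on something with over 40 N, if the wrist force passes 120 N, or if a joint passes its speed limit or range.

## Working session

There is one attempt and no reset: what is moved stays moved. The work goes in short steps, Python scripts to look and compute and a tool call to move; the robot and the scene stay as the last step left them, time stands still between calls to the robot, and variables do not carry over. Pictures are saved under pics/ and viewed, at most 14 in all, crops included, and the job is handed in when it is done.

Besides the shell and the picture viewer there is one more tool, called as name(argument=value, ...) on one line, values as JSON. step_arm: Moves the arm, as the interface text tells. Its arguments: {"type":"object","properties":{"plan":{"type":"array"},"newtons":{"type":"number"}},"required":["plan"]}

```bash
mkdir -p pics; cat > h.py <<'E'
import numpy as np, cv2
from scipy.spatial.transform import Rotation as R
from plant import manip
def world(p,u,v,z=None):
    K=np.array(p["intrinsics"]);T=np.array(p["pose"])
    d=np.linalg.inv(K)@[u,v,1.]
    if z is None:
        s=float(p["depth"][int(round(v)),int(round(u))])
    else: s=(z-T[2,3])/(T[:3,:3]@d)[2]
    return T[:3,:3]@(d*s)+T[:3,3]
names=["tray_two","tray_three","flanged_bush","bolt","steel_bush","slim_bush","plug_gauge","spare_flanged","spare_ring"]
E
python3 - <<'E'
from h import *
s=manip.observe();print(s["time_s"],s["tool_pos"],s["orientation"],s["opening"])
for c in ["top","scene"]:
    p=manip.capture(c);cv2.imwrite(f"pics/{c}0.png",p["color"])
    print(c,np.round(p["pose"],3).tolist(),np.round(p["intrinsics"],1).tolist())
    for n in names:
        for k in manip.landmark_of(p,n)[:3]:
            print(n,round(k["score"],2),np.round(k["xy"]),np.round(world(p,*k["xy"],z=0),3))
        for k in manip.find_in(p,n)[:3]: print("   rect",round(k["score"],2),np.round(k["rect"]))
E
```

```text
0.0 [ 0.19412943 -0.64580468  0.22995298] [ 9.89372581e-01  1.45397869e-01  6.83415187e-06 -1.16445485e-03] 0.08519192778040054
top [[-0.072, -0.975, 0.212, 0.384], [-0.997, 0.069, -0.022, -0.047], [0.007, -0.213, -0.977, 1.182], [0.0, 0.0, 0.0, 1.0]] [[354.3, 0.0, 253.8], [0.0, 354.3, 191.1], [0.0, 0.0, 1.0]]
tray_two 0.93 [302. 239.] [ 0.468 -0.224  0.   ]
   rect 0.63 [281. 220. 329. 258.]
tray_three 0.8 [351. 231.] [ 0.482 -0.389  0.   ]
tray_three 0.2 [254. 237.] [ 0.485 -0.065  0.   ]
   rect 0.81 [330. 204. 378. 259.]
flanged_bush 0.6 [259. 215.] [ 0.558 -0.086  0.   ]
bolt 0.36 [230. 214.] [0.568 0.013 0.   ]
steel_bush 0.43 [169. 191.] [0.661 0.213 0.   ]
   rect 0.69 [163. 181. 177. 189.]
slim_bush 0.4 [201. 184.] [0.678 0.105 0.   ]
   rect 0.59 [195. 180. 204. 190.]
plug_gauge 0.68 [252. 238.] [ 0.483 -0.056  0.   ]
plug_gauge 0.52 [148. 159.] [0.782 0.286 0.   ]
   rect 0.5 [248. 220. 258. 256.]
spare_flanged 0.45 [232. 242.] [0.472 0.011 0.   ]
spare_ring 0.55 [225. 182.] [0.68  0.023 0.   ]
   rect 0.4 [217. 177. 229. 190.]
scene [[-0.859, -0.282, 0.427, 0.138], [-0.51
[... 234 characters left out ...]
0.65 [342. 163.] [ 0.487 -0.401  0.   ]
   rect 0.96 [310. 149. 374. 180.]
   rect 0.74 [267. 194. 283. 214.]
   rect 0.27 [210. 202. 227. 218.]
bolt 0.5 [251. 222.] [0.586 0.012 0.   ]
steel_bush 0.73 [175. 255.] [0.678 0.215 0.   ]
   rect 0.79 [165. 240. 186. 260.]
slim_bush 0.54 [202. 231.] [0.676 0.108 0.   ]
slim_bush 0.45 [340. 161.] [ 0.496 -0.409  0.   ]
   rect 0.46 [198. 220. 208. 234.]
plug_gauge 0.73 [303. 215.] [ 0.478 -0.081  0.   ]
plug_gauge 0.63 [117. 258.] [0.791 0.292 0.   ]
   rect 0.67 [290. 207. 318. 225.]
   rect 0.35 [212. 203. 229. 220.]
spare_ring 0.73 [218. 213.] [0.683 0.027 0.   ]
spare_ring 0.38 [174. 253.] [0.685 0.21  0.   ]
   rect 0.66 [213. 205. 228. 217.]
```

```bash
python3 - <<'E'
import cv2
a=cv2.imread("pics/top0.png")[140:280,120:400];cv2.imwrite("pics/a.png",cv2.resize(a,(800,400),interpolation=cv2.INTER_CUBIC))
a=cv2.imread("pics/scene0.png")[140:280,100:380];cv2.imwrite("pics/b.png",cv2.resize(a,(800,400),interpolation=cv2.INTER_CUBIC))
E
```

```text
(no output)
```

View pics/a.png

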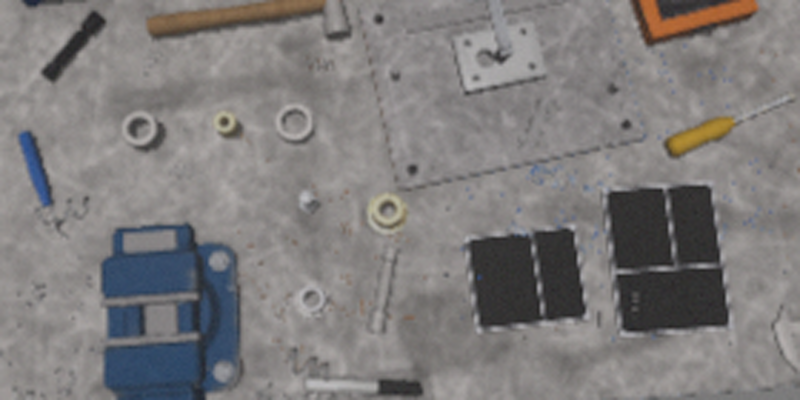

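View pics/b.png

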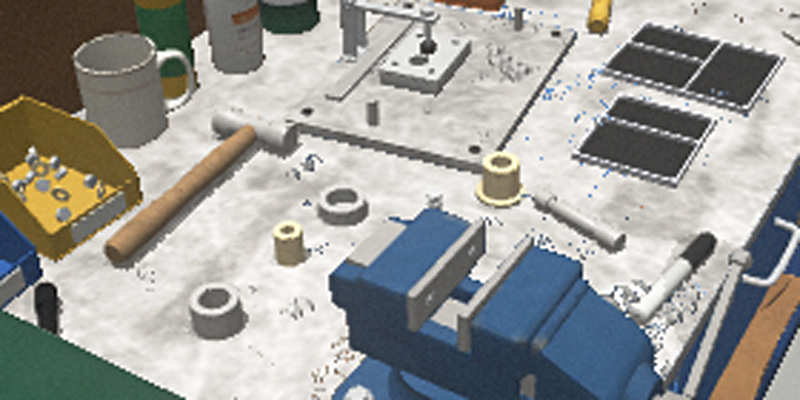

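The top view (crop scale 2.86) shows the steel bush at about (169,185), the slim bush (199,183), the ring (223,183), the bolt (228,210), the flanged yellow bush (256,214), the plug gauge (254,241), tray_two (304,238) and tray_three (354,231). The black gauge look-alike is at far left (146,156). I'll go above the yellow flanged bush first.

step_arm(plan=[-1,51,-43,0,16.7,-1,51,-43,0,16.7,-1,51,-43,0,16.7,-1,51,-43,0,16.7,-1,51,-43,0,16.7,-1,51,-43,0,16.7,-1,51,-43,0,16.7,-1,51,-43,0,16.7], newtons=40)

```text
time_s: 2.7
tool_pos: [0.4137, -0.3098, 0.2317]
orientation: [1.0, -0.0, 0.0, 0.0]
contact_force: [0.4, -0.2, 0.3]
opening: 0.0855
grasp_force: 0.0
```

```bash
python3 - <<'E'
from h import *
p=manip.capture("wrist");cv2.imwrite("pics/w0.png",p["color"]);np.savez("w0.npz",**{k:p[k] for k in("color","depth","intrinsics","pose")})
print(np.round(p["pose"],3).tolist(),np.round(p["intrinsics"],1).tolist(),manip.observe()["tool_pos"])
E
```

```text
[[-0.001, -0.955, -0.296, 0.49], [-1.0, 0.001, -0.001, -0.31], [0.001, 0.296, -0.955, 0.373], [0.0, 0.0, 0.0, 1.0]] [[301.4, 0.0, 255.2], [0.0, 301.4, 195.0], [0.0, 0.0, 1.0]] [ 0.41683327 -0.3038316   0.23157179]
```

View pics/w0.png

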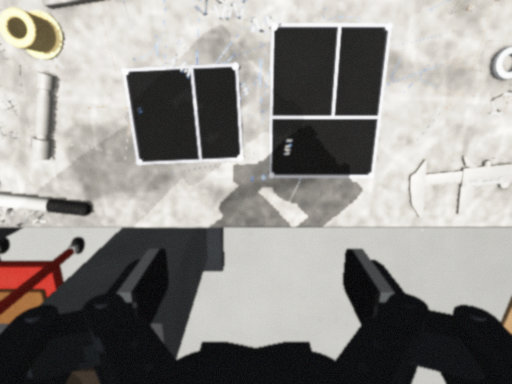

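The wrist picture shows both trays: tray_two corners at about (124,71),(238,64),(243,159),(138,164) and tray_three at (272,24),(391,25),(372,176),(272,177). The plug gauge runs from (45,73) to (43,158), and the flanged bush is at top left (18,28 top).

```bash
python3 - <<'E'
from h import *
p=np.load("w0.npz")
g=cv2.cvtColor(p["color"],cv2.COLOR_BGR2GRAY)
for n,C,dim,comps in [("two",[(124,71),(238,64),(243,159),(138,164)],(110,131),[(0,25.5),(0,-38.5)]),("three",[(272,24),(391,25),(372,176),(272,177)],(172,131),[(-48.5,0),(36,27.5),(36,-36.5)])]:
    W=np.array([world(p,u,v,.008)[:2] for u,v in C])
    L=np.array([(1,1),(1,-1),(-1,-1),(-1,1)])*np.array(dim)/2000
    H=(L-L.mean(0)).T@(W-W.mean(0));a=np.arctan2(H[0,1]-H[1,0],H[0,0]+H[1,1])
    Rm=np.array([[np.cos(a),-np.sin(a)],[np.sin(a),np.cos(a)]]);t=W.mean(0)
    print(n,np.round(t,4),"yaw",np.degrees(a),"res",np.round((L@Rm.T+t-W)*1000,1).tolist())
    for c in comps: print("  ",np.round(Rm@(np.array(c)/1000)+t,4))
for u,v in [(45,73),(43,158)]: print("plug",world(p,u,v,.01))
print("fb top",world(p,18,28,.038))
E
```

```text
two [ 0.4729 -0.2286] yaw 2.5902201334427097 res [[2.2, 1.8], [1.0, -0.7], [-1.7, -1.4], [-1.5, 0.3]]
   [ 0.4718 -0.2031]
   [ 0.4747 -0.267 ]
three [ 0.4848 -0.3928] yaw 0.1509633320747307 res [[1.0, 1.1], [2.4, -1.3], [-2.1, -3.1], [-1.3, 3.3]]
   [ 0.4363 -0.393 ]
   [ 0.5208 -0.3653]
   [ 0.5209 -0.4292]
plug [ 0.52044452 -0.0745708   0.01      ]
plug [ 0.4244296  -0.05227024  0.01      ]
fb top [ 0.5596498  -0.07449494  0.038     ]
```

step_arm(plan=[-1,8,-22.5,0,0,-1,8,-22.5,0,0,-1,8,-22.5,0,0,-1,8,-22.5,0,0,-1,8,-22.5,0,0,-1,8,-22.5,0,0,-1,8,-22.5,0,0,-1,8,-22.5,0,0])

```text
time_s: 3.55
tool_pos: [0.4927, -0.0873, 0.2313]
orientation: [1.0, -0.0, -0.0, 0.0]
contact_force: [-0.8, -0.5, -0.7]
opening: 0.0857
grasp_force: 0.0
```

```bash
python3 - <<'E'
from h import *
p=manip.capture("wrist");cv2.imwrite("pics/w1.png",p["color"]);np.savez("w1.npz",**{k:p[k] for k in("color","depth","intrinsics","pose")})
print(manip.observe()["tool_pos"])
for n in ["flanged_bush","bolt","plug_gauge"]:
    for k in manip.landmark_of(p,n)[:2]:
        print(n,round(k["score"],2),np.round(k["xy"]),np.round(world(p,*k["xy"],z=0),3))
E
```

```text
[ 0.49264027 -0.08760501  0.23135411]
flanged_bush 0.78 [239. 106.] [ 0.563 -0.068  0.   ]
bolt 0.67 [165.  93.] [0.578 0.018 0.   ]
plug_gauge 0.87 [235. 182.] [ 0.47  -0.061  0.   ]
```

View pics/w1.png

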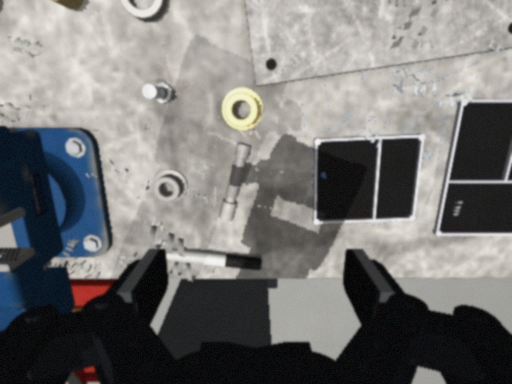

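The wrist view shows the flanged bush at (242,109), the bolt at (160,92), the plug gauge (245,147)-(228,215), the spare flange (170,186), and the vise at left. I'll refine with the depth cloud.

```bash
cat >> h.py <<'E'
def blob(p,x,y,r=.05,zmin=.008,zmax=.1):
    K=np.array(p["intrinsics"]);T=np.array(p["pose"]);d=np.array(p["depth"])
    v,u=np.nonzero(d>0);s=d[v,u]
    P=np.c_[(u-K[0,2])/K[0,0]*s,(v-K[1,2])/K[1,1]*s,s]@T[:3,:3].T+T[:3,3]
    return P[(np.hypot(P[:,0]-x,P[:,1]-y)<r)&(P[:,2]>zmin)&(P[:,2]<zmax)]
def show(p,x,y,r,zmin,zmax=.1):
    P=blob(p,x,y,r,zmin,zmax)
    if len(P)<4: print("few",len(P));return
    lo,hi=np.percentile(P,[3,97],axis=0);(c,wh,a)=cv2.minAreaRect(P[:,:2].astype(np.float32)*1000)
    print(len(P),"mean",np.round(P.mean(0),4),"mid",np.round((lo+hi)/2,4),"size",np.round(hi-lo,3),"zmax",round(P[:,2].max(),3),"rect",np.round(c,1),np.round(wh,1),round(a,1))
E
python3 - <<'E'
from h import *
p=np.load("w1.npz")
show(p,.56,-.07,.04,.03);show(p,.56,-.07,.04,.004,.012)
show(p,.578,.018,.03,.03);show(p,.578,.018,.03,.006)
show(p,.47,-.061,.075-.01,.006);show(p,.47,-.061,.065,.012)
show(p,.45,.13,.12,.05,.4)
E
```

```text
635 mean [ 0.5602 -0.0721  0.0369] mid [ 0.5602 -0.0723  0.0367] size [0.032 0.032 0.003] zmax 0.039 rect [559.6 -72.2] [35.3 34.5] 0.1
148 mean [ 0.5532 -0.0778  0.0059] mid [ 0.5527 -0.0724  0.0077] size [0.063 0.042 0.007] zmax 0.012 rect [556.2 -72. ] [46.3 71.8] 83.7
236 mean [0.5783 0.0175 0.0484] mid [0.5783 0.0189 0.0429] size [0.012 0.013 0.022] zmax 0.054 rect [578.8  18.9] [13.6 13.2] 89.8
444 mean [0.5782 0.0163 0.0313] mid [0.5785 0.0173 0.0301] size [0.018 0.015 0.047] zmax 0.054 rect [578.5  17.4] [22.8 18.9] 0.4
1057 mean [ 0.4728 -0.0604  0.0146] mid [ 0.4729 -0.0512  0.0127] size [0.092 0.053 0.011] zmax 0.02 rect [483.2 -46.8] [ 60.3 112.8] 71.1
899 mean [ 0.4717 -0.0614  0.0155] mid [ 0.4719 -0.0615  0.0155] size [0.091 0.032 0.006] zmax 0.02 rect [471.7 -61.1] [17.9 99.5] 75.6
9896 mean [0.4431 0.1404 0.0947] mid [0.4429 0.1499 0.0947] size [0.185 0.041 0.084] zmax 0.139 rect [439.7 154.9] [ 57.  217.1] 87.7
```

step_arm(plan=[-1,5,-1.2,0,0,-1,6.7,-1.5,5,0,-1,6.7,-1.5,10,0,-1,6.7,-1.5,15,0,-1,6.7,-1.5,18.5,0,-1,6.7,-1.5,21,0,-1,6.7,-1.5,22.7,0,-1,6.7,-1.5,22.7,0])

```text
time_s: 4.55
tool_pos: [0.5572, -0.0716, 0.0011]
orientation: [1.0, -0.001, -0.003, -0.001]
contact_force: [-0.4, 0.5, -0.2]
opening: 0.0855
grasp_force: 0.0
```

step_arm(plan=[1,0,0,0,0,1,0,0,0,0,1,0,0,0,0,1,0,0,0,0,1,0,0,0,0,1,0,0,0,0,1,0,0,0,0,1,0,0,0,0], newtons=60)

```text
time_s: 5.35
tool_pos: [0.5613, -0.072, 0.0068]
orientation: [1.0, 0.0, 0.002, 0.001]
contact_force: [-1.3, 0.8, 5.6]
opening: 0.0412
grasp_force: 59.5
```

step_arm(plan=[1,0,0,-3,0,1,0,0,-6,0,1,-2,3,-7,0,1,-5,7,-7,0,1,-8,11,-7,0,1,-8.9,13.1,-7,0,1,-8.9,13.1,-7,0,1,-8.9,13.1,-7,0])

```text
time_s: 6.15
tool_pos: [0.4708, -0.2027, 0.0746]
orientation: [1.0, -0.001, 0.0, -0.0]
contact_force: [-0.3, -0.9, -2.3]
opening: 0.0413
grasp_force: 60.9
```

```bash
python3 - <<'E'
from h import *
s=manip.observe();print(s["time_s"],s["tool_pos"],s["opening"],s["grasp_force"],s["joint_vel"])
E
```

```text
6.15 [ 0.47075776 -0.20269861  0.07462969] 0.04134602408173034 60.92463893350214 [ 0.03021802  0.00714685 -0.00163592 -0.00022525  0.00125441  0.00120872]
```

step_arm(plan=[1,0.1,0,2.5,0,1,0.1,0,4.5,0,1,0.1,0,5.8,0,1,0.1,0,6.3,0,1,0.1,0,6.5,0,1,0.1,0,6.5,0,1,0.1,0,6.5,0,1,0.1,0,6.5,0])

```text
time_s: 6.95
tool_pos: [0.4725, -0.2029, 0.0102]
orientation: [1.0, 0.0, 0.001, 0.0]
contact_force: [0.0, 0.2, -2.1]
opening: 0.0413
grasp_force: 60.9
```

step_arm(plan=[-0.4,0,0,0,0,-0.4,0,0,0,0,-0.4,0,0,0,0,-0.4,0,0,0,0,-0.4,0,0,-3,0,-0.4,0,0,-7,0,-0.4,0,0,-12,0,-0.4,0,0,-12,0])

```text
time_s: 7.75
tool_pos: [0.4763, -0.2055, 0.1375]
orientation: [1.0, 0.0, 0.006, 0.004]
contact_force: [1.9, -0.7, -0.2]
opening: 0.0598
grasp_force: 0.0
```

step_arm(plan=[-0.4,5,-10,0,0,-0.4,10.5,-22.1,0,0,-0.4,10.5,-22.1,0,0,-0.4,10.5,-22.1,0,0,-0.4,10.5,-22.1,0,0,-0.4,10.5,-22.1,0,0,-0.4,10.5,-22.1,0,0,-0.4,10.5,-22.1,0,0])

```text
time_s: 8.55
tool_pos: [0.5763, 0.0178, 0.1288]
orientation: [1.0, -0.0, -0.0, 0.0]
contact_force: [0.2, 0.1, -0.1]
opening: 0.0598
grasp_force: 0.0
```

```bash
python3 - <<'E'
from h import *
p=manip.capture("wrist");cv2.imwrite("pics/w2.png",p["color"])
print(manip.observe()["tool_pos"])
show(p,.4718,-.2031,.06,.03);show(p,.578,.018,.03,.03)
E
```

```text
[0.57630096 0.01742735 0.12897983]
1148 mean [ 0.4734 -0.1995  0.037 ] mid [ 0.473  -0.1999  0.0354] size [0.032 0.029 0.01 ] zmax 0.041 rect [ 471.2 -199.9] [36.6 31. ] 12.8
363 mean [0.5806 0.0197 0.0485] mid [0.5793 0.0195 0.0431] size [0.012 0.012 0.021] zmax 0.054 rect [578.8  19.9] [13.3 13.6] 83.0
```

step_arm(plan=[-0.4,0.3,-0.2,3,0,-0.4,0.3,-0.2,6,0,-0.4,0.3,-0.2,9,0,-0.4,0.3,-0.2,11,0,-0.4,0.3,-0.2,11.7,0,-0.4,0.3,-0.2,11.7,0,-0.4,0.3,-0.2,11.7,0,-0.4,0.3,-0.2,11.7,0])

```text
time_s: 9.4
tool_pos: [0.5811, 0.02, 0.0141]
orientation: [1.0, -0.0, 0.002, 0.0]
contact_force: [-0.3, 0.1, -0.1]
opening: 0.0598
grasp_force: 0.0
```

step_arm(plan=[0.3,0,0,0,0,0.5,0,0,0,0,0.7,0,0,0,0,0.9,0,0,0,0,1,0,0,0,0,1,0,0,0,0,1,0,0,0,0,1,0,0,0,0], newtons=40)

```text
time_s: 10.2
tool_pos: [0.5804, 0.0205, 0.0131]
orientation: [1.0, 0.0, 0.0, 0.0]
contact_force: [-1.2, 0.4, 4.6]
opening: 0.0185
grasp_force: 39.2
```

step_arm(plan=[1,0,0,-4,0,1,0,0,-8,0,1,-1,3,-9,0,1,-2.5,7,-9,0,1,-4,11,-9,0,1,-6,15.5,-9,0,1,-8,20,-9,0,1,-9,24,-9,0])

```text
time_s: 11.0
tool_pos: [0.4878, -0.2207, 0.1013]
orientation: [1.0, -0.0, -0.001, -0.0]
contact_force: [-0.1, 0.8, -0.5]
opening: 0.0182
grasp_force: 39.3
```

step_arm(plan=[1,-1.5,4.7,0,0,1,-1.5,4.7,0,0,1,-1.5,4.7,0,0,1,-1.5,4.7,0,0,1,-1.5,4.7,0,0,1,-1.5,4.7,0,0,1,-1.5,4.7,0,0,1,-1.5,4.7,0,0])

```text
time_s: 11.8
tool_pos: [0.4752, -0.2659, 0.1023]
orientation: [1.0, 0.001, 0.0, -0.0]
contact_force: [-0.6, 0.2, -1.3]
opening: 0.0183
grasp_force: 39.3
```

step_arm(plan=[1,0,0.1,3,0,1,0,0.1,6,0,1,0,0.1,7.6,0,1,0,0.1,8.3,0,1,0,0.1,8.6,0,1,0,0.1,8.6,0,1,0,0.1,8.6,0,1,0,0.1,8.6,0])

```text
time_s: 12.6
tool_pos: [0.4756, -0.2681, 0.0175]
orientation: [1.0, 0.0, 0.001, 0.001]
contact_force: [0.4, -0.1, -0.5]
opening: 0.0176
grasp_force: 39.3
```

step_arm(plan=[0.6,0,0,0,0,0.4,0,0,0,0,0.3,0,0,0,0,0.2,0,0,0,0,0.2,0,0,-2,0,0.2,0,0,-6,0,0.2,0,0,-11,0,0.2,0,0,-14,0])

```text
time_s: 13.4
tool_pos: [0.476, -0.2684, 0.1603]
orientation: [1.0, 0.0, 0.002, 0.002]
contact_force: [0.3, -0.4, 0.5]
opening: 0.034
grasp_force: 0.0
```

```bash
python3 - <<'E'
from h import *
p=manip.capture("wrist");cv2.imwrite("pics/w3.png",p["color"])
print(manip.observe()["tool_pos"])
show(p,.4718,-.2031,.04,.03);show(p,.475,-.267,.03,.03)
E
```

```text
[ 0.47827718 -0.27012039  0.16539282]
974 mean [ 0.4725 -0.204   0.0381] mid [ 0.4724 -0.2041  0.0358] size [0.032 0.032 0.009] zmax 0.041 rect [ 471.7 -203.5] [35.1 35.9] 44.8
290 mean [ 0.4755 -0.2681  0.0502] mid [ 0.4743 -0.2679  0.0445] size [0.012 0.012 0.022] zmax 0.056 rect [ 473.9 -268.1] [13.5 13.4] 42.9
```

View pics/w3.png

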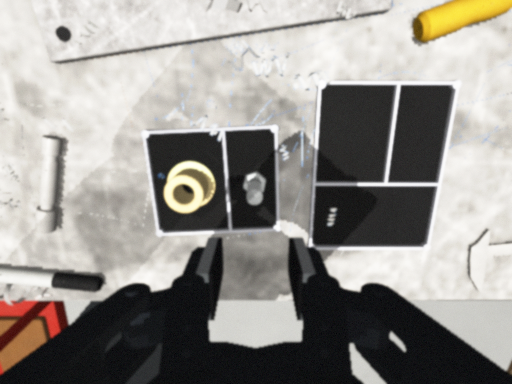

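step_arm(plan=[-0.4,0,-5,0,7,-0.4,0,-10,0,14,-0.4,-0.4,-20.6,0,14,-0.4,-0.4,-20.6,0,14,-0.4,-0.4,-20.6,0,14,-0.4,-0.4,-20.6,0,14,-0.4,-0.4,-20.6,0,14,-0.4,-0.4,-20.6,0,14])

```text
time_s: 14.25
tool_pos: [0.4711, -0.0629, 0.1564]
orientation: [0.992, -0.123, 0.0, 0.0]
contact_force: [0.1, 0.5, -0.1]
opening: 0.0596
grasp_force: 0.0
```

```bash
python3 - <<'E'
from h import *
p=manip.capture("wrist");cv2.imwrite("pics/w4.png",p["color"])
s=manip.observe();print(s["tool_pos"],R.from_quat(s["orientation"]).as_matrix()[:2,0])
show(p,.4717,-.0612,.06,.012,.03)
E
```

```text
[ 0.47107442 -0.06289804  0.15637323] [ 0.9698639  -0.24364727]
1447 mean [ 0.4728 -0.0615  0.0154] mid [ 0.4724 -0.0613  0.0155] size [0.091 0.032 0.006] zmax 0.019 rect [472.  -60.5] [17.4 99.5] 75.6
```

Both parts of the small kit stand in the middle of their compartments (bush at 190,187 and bolt at 254,188). Next is the plug gauge.

step_arm(plan=[-0.4,0,-0.2,4,0,-0.4,0,-0.2,8,0,-0.4,0,-0.2,12,0,-0.4,0,-0.2,14.3,0,-0.4,0,-0.2,15.1,0,-0.4,0,-0.2,15.3,0,-0.4,0,-0.2,15.3,0,-0.4,0,-0.2,15.3,0])

```text
time_s: 15.1
tool_pos: [0.4728, -0.0603, 0.005]
orientation: [0.993, -0.122, 0.002, 0.0]
contact_force: [-0.5, 0.9, 0.1]
opening: 0.0593
grasp_force: 0.0
```

step_arm(plan=[0.3,0,0,0,0,0.5,0,0,0,0,0.8,0,0,0,0,1,0,0,0,0,1,0,0,0,0,1,0,0,0,0,1,0,0,0,0,1,0,0,0,0], newtons=50)

```text
time_s: 15.9
tool_pos: [0.472, -0.0597, 0.0042]
orientation: [0.993, -0.122, 0.001, 0.0]
contact_force: [-1.5, 0.5, 6.8]
opening: 0.0179
grasp_force: 51.7
```

step_arm(plan=[1,0,0,-4,0,1,0,0,-8,0,1,0,3,-10.5,8,1,1,7,-10.5,16,1,1.5,11,-10.5,24,1,2,15,-10.5,32,1,3,19,-10.5,40,1,3,19,-10.5,48])

```text
time_s: 16.7
tool_pos: [0.4542, -0.2555, 0.1083]
orientation: [0.855, -0.519, 0.001, 0.001]
contact_force: [0.4, 0.8, -1.7]
opening: 0.0179
grasp_force: 50.7
```

```bash
python3 - <<'E'
from h import *
s=manip.observe();m=R.from_quat(s["orientation"]).as_matrix();d=np.array([.4363,-.393,s["tool_pos"][2]])-s["tool_pos"]
print(s["tool_pos"],s["opening"],m.T@d*100,np.degrees(np.arctan2(m[1,0],m[0,0])),s["joint_positions"])
E
```

```text
[ 0.45424698 -0.25554471  0.10828661] 0.017928987097352224 [11.37246459  7.92633305  0.02819668] -62.56327056202351 [-7.06703177e-01  8.69810674e-02  2.04905911e+00 -1.36620205e-03
  1.00359422e+00  1.95676148e+00]
```

step_arm(plan=[1,4,2.6,0,8,1,8,5.3,0,16,1,11.4,7.9,0,24,1,11.4,7.9,0,27.4,1,11.4,7.9,0,27.4,1,11.4,7.9,0,27.4,1,11.4,7.9,0,27.4,1,11.4,7.9,0,27.4])

```text
time_s: 17.5
tool_pos: [0.4385, -0.3879, 0.1081]
orientation: [0.712, -0.703, -0.0, -0.0]
contact_force: [-0.2, 0.5, -1.6]
opening: 0.0176
grasp_force: 50.8
```

```bash
python3 - <<'E'
from h import *
s=manip.observe();m=R.from_quat(s["orientation"]).as_matrix();d=np.array([.4363,-.393,s["tool_pos"][2]])-s["tool_pos"]
p=manip.capture("wrist");cv2.imwrite("pics/w5.png",p["color"])
print(s["tool_pos"],s["opening"],m.T@d*100,np.degrees(np.arctan2(m[1,0],m[0,0])))
E
```

```text
[ 0.43850531 -0.38788234  0.10810473] 0.017559846037077734 [ 5.08923172e-01  2.27013628e-01 -1.59081608e-04] -89.27223794383251
```

View pics/w5.png

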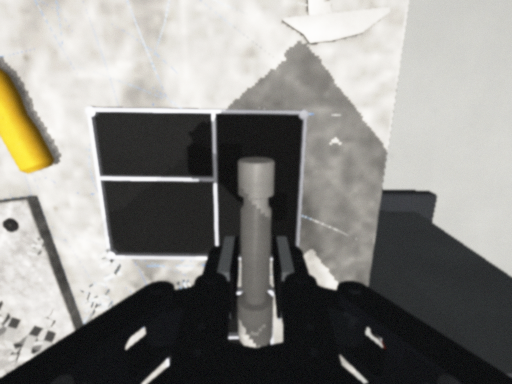

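The gauge (centre line at column 256) hangs over the long compartment (columns 217-300), aligned with its length. I'll lower it there.

step_arm(plan=[1,0.5,0.2,3,0.7,1,0.5,0.2,6,0.7,1,0.5,0.2,8.5,0.7,1,0.5,0.2,9.7,0.7,1,0.5,0.2,10.1,0.7,1,0.5,0.2,10.1,0.7,1,0.5,0.2,10.1,0.7,1,0.5,0.2,10.1,0.7])

```text
time_s: 18.35
tool_pos: [0.4372, -0.3949, 0.0088]
orientation: [-0.707, 0.708, -0.002, -0.0]
contact_force: [-1.1, -0.5, -1.3]
opening: 0.0176
grasp_force: 50.8
```

step_arm(plan=[0.6,0,0,0,0,0.4,0,0,0,0,0.35,0,0,0,0,0.35,0,0,0,0,0.35,0,0,-2,0,0.35,0,0,-6,0,0.35,0,0,-11,0,0.35,0,0,-15,0])

```text
time_s: 19.15
tool_pos: [0.4367, -0.3943, 0.1601]
orientation: [-0.707, 0.708, -0.001, -0.0]
contact_force: [0.4, -0.4, 0.4]
opening: 0.028
grasp_force: 0.0
```

```bash
python3 - <<'E'
from h import *
s=manip.observe();m=R.from_quat(s["orientation"]).as_matrix()
print(s["tool_pos"],s["joint_positions"],np.degrees(np.arctan2(m[1,0],m[0,0])))
E
```

```text
[ 0.43670842 -0.3943398   0.16005542] [-9.06810407e-01  1.65135452e-01  1.85635508e+00  4.50817651e-05
  1.11808563e+00  2.23620052e+00] -90.08244542818267
```

step_arm(plan=[-0.4,-5,-1,-5,-8.5,-0.4,-57,-16,-6,-90,-0.4,-57,-16,-6,-90,-0.4,-57,-16,-6,-90,-0.4,-57,-16,-6,-90,-0.4,-57,-16,-6,-90,-0.4,-57,-16,-6,-90,-0.4,-57,-16,-6,-90])

```text
time_s: 19.95
tool_pos: [0.5403, -0.0209, 0.2086]
orientation: [0.983, -0.183, 0.001, 0.0]
contact_force: [0.5, -1.0, -0.2]
opening: 0.0599
grasp_force: 0.0
```

```bash
cat >> h.py <<'E'
def togo(x,y,yaw=0):
    s=manip.observe();m=R.from_quat(s["orientation"]).as_matrix();d=np.array([x,y,s["tool_pos"][2]])-s["tool_pos"]
    a=np.degrees(np.arctan2(m[1,0],m[0,0]))
    print("t",s["time_s"],"tcp",np.round(s["tool_pos"],4),"go",np.round(m.T@d*100,2),"turn",round(a-yaw,1),"open",round(s["opening"],4))
E
python3 -c "
from h import *
togo(.6,.18)"
```

```text
t 19.95 tcp [ 0.5403 -0.0209  0.2086] go [ -1.65 -20.89   0.  ] turn -21.1 open 0.0599
```

step_arm(plan=[-0.4,-1.6,-21,-1,-21,-0.4,-1.6,-21,-1,-21,-0.4,-1.6,-21,-1,-21,-0.4,-1.6,-21,-1,-21,-0.4,-1.6,-21,-1,-21,-0.4,-1.6,-21,-1,-21,-0.4,-1.6,-21,-1,-21,-0.4,-1.6,-21,-1,-21])

```text
time_s: 20.75
tool_pos: [0.6016, 0.1768, 0.2179]
orientation: [1.0, -0.005, -0.0, 0.0]
contact_force: [0.3, 0.2, -0.1]
opening: 0.0598
grasp_force: 0.0
```

```bash
python3 - <<'E'
from h import *
p=manip.capture("wrist");cv2.imwrite("pics/w6.png",p["color"])
for x,y,r in [(.67,.214,.05),(.677,.107,.04),(.682,.025,.04)]: show(p,x,y,r,.013)
togo(.67,.214)
E
```

```text
879 mean [0.6776 0.2107 0.0283] mid [0.6774 0.2101 0.025 ] size [0.037 0.038 0.011] zmax 0.031 rect [677.3 210.3] [41.1 41.2] 88.2
511 mean [0.6769 0.1112 0.0309] mid [0.6767 0.1111 0.0254] size [0.023 0.024 0.018] zmax 0.035 rect [676.6 110.3] [26.  24.8] 89.4
923 mean [0.6756 0.0307 0.0169] mid [0.6751 0.0307 0.0163] size [0.041 0.042 0.005] zmax 0.019 rect [675.1  30.4] [45.3 46. ] 44.6
t 20.8 tcp [0.6016 0.1767 0.2179] go [ 6.8  -3.79 -0.  ] turn -0.5 open 0.0597
```

View pics/w6.png

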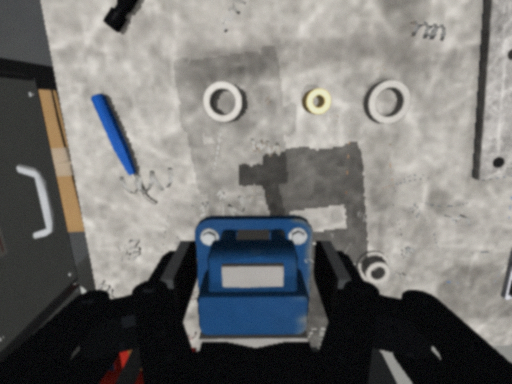

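Seen from the wrist: steel bush at (224,102), slim bush (318,100), ring (387,102), with the vise in front. The depth heights (31, 35 and 19 mm) confirm which is which.

step_arm(plan=[-1,4,-1.8,0,-0.5,-1,7.6,-3.4,4,-0.5,-1,7.6,-3.4,9,-0.5,-1,7.6,-3.4,14,-0.5,-1,7.6,-3.4,18,-0.5,-1,7.6,-3.4,20.2,-0.5,-1,7.6,-3.4,21.2,-0.5,-1,7.6,-3.4,21.2,-0.5])

```text
time_s: 21.6
tool_pos: [0.6773, 0.2105, 0.0046]
orientation: [1.0, -0.0, -0.001, 0.0]
contact_force: [0.7, 0.2, 0.8]
opening: 0.0856
grasp_force: 0.0
```

step_arm(plan=[1,0,0,0,0,1,0,0,0,0,1,0,0,0,0,1,0,0,0,0,1,0,0,0,0,1,0,0,0,0,1,0,0,0,0,1,0,0,0,0], newtons=60)

```text
time_s: 22.4
tool_pos: [0.6799, 0.2122, 0.0088]
orientation: [1.0, 0.001, 0.002, -0.0]
contact_force: [-0.2, -0.3, 6.8]
opening: 0.0393
grasp_force: 61.3
```

step_arm(plan=[1,0,0,-4,0,1,0,0,-8,0,1,-1,3,-12,0,1,-2,7.5,-12,0,1,-3.3,12,-12,0,1,-4.6,16.5,-12,0,1,-6,21,-12,0,1,-7.3,25.5,-12,0])

```text
time_s: 23.2
tool_pos: [0.6039, -0.0445, 0.1253]
orientation: [1.0, 0.001, -0.001, -0.0]
contact_force: [-0.1, -2.1, -2.4]
opening: 0.0391
grasp_force: 61.4
```

step_arm(plan=[1,-1.2,4.5,0,0,1,-2.4,9,0,0,1,-3.7,13.5,0,0,1,-5,18,0,0,1,-6.3,22.5,0,0,1,-7.5,27,0,0,1,-8.6,32.2,0,0,1,-8.6,32.2,0,0])

```text
time_s: 24.0
tool_pos: [0.518, -0.3707, 0.126]
orientation: [1.0, -0.002, -0.0, 0.001]
contact_force: [-0.1, 0.3, -1.5]
opening: 0.0391
grasp_force: 61.6
```

step_arm(plan=[1,0,0,0,0,1,0,0,0,0,1,0,0,0,0,1,0,0,0,0,1,0,0,0,0,1,0,0,0,0,1,0,0,0,0,1,0,0,0,0])

```text
time_s: 24.8
tool_pos: [0.52, -0.3653, 0.1261]
orientation: [1.0, 0.001, 0.0, 0.0]
contact_force: [1.3, 0.8, -3.2]
opening: 0.0392
grasp_force: 61.6
```

```bash
python3 -c "
from h import *
togo(.5208,-.3653)
p=manip.capture('wrist');cv2.imwrite('pics/w7.png',p['color'])"
```

```text
t 24.8 tcp [ 0.52   -0.3653  0.1261] go [0.08 0.   0.  ] turn 0.1 open 0.0392
```

View pics/w7.png

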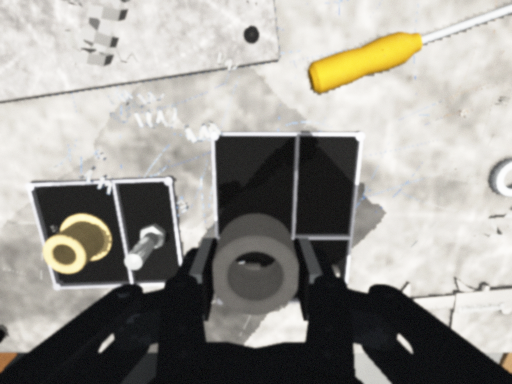

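The bush hangs in front of its compartment in perspective (columns 219-295, rows 137-235), and the TCP is over the computed centre. I'll lower it.

step_arm(plan=[1,0.1,0,4,0,1,0.1,0,8,0,1,0.1,0,10,0,1,0.1,0,11.1,0,1,0.1,0,11.5,0,1,0.1,0,11.5,0,1,0.1,0,11.5,0,1,0.1,0,11.5,0])

```text
time_s: 25.65
tool_pos: [0.5217, -0.3662, 0.0124]
orientation: [1.0, 0.001, 0.001, 0.001]
contact_force: [1.6, -1.2, -1.9]
opening: 0.0391
grasp_force: 61.6
```

step_arm(plan=[0,0,0,0,0,-0.2,0,0,0,0,-0.3,0,0,0,0,-0.3,0,0,0,0,-0.3,0,0,-2,0,-0.3,0,0,-6,0,-0.3,0,0,-11,0,-0.3,0,0,-15,0])

```text
time_s: 26.45
tool_pos: [0.5212, -0.3657, 0.1638]
orientation: [1.0, 0.001, 0.001, 0.001]
contact_force: [1.5, 0.0, 1.3]
opening: 0.0556
grasp_force: 0.0
```

step_arm(plan=[-0.3,2,-5,0,0,-0.3,15.6,-48,0,0,-0.3,15.6,-48,0,0,-0.3,15.6,-48,0,0,-0.3,15.6,-48,0,0,-0.3,15.6,-48,0,0,-0.3,15.6,-48,0,0,-0.3,15.6,-48,0,0])

```text
time_s: 27.25
tool_pos: [0.6451, 0.0169, 0.1613]
orientation: [1.0, 0.001, 0.0, 0.0]
contact_force: [0.2, -0.3, -0.4]
opening: 0.0558
grasp_force: 0.0
```

```bash
python3 -c "
from h import *
togo(.6768,.111)"
```

```text
t 27.25 tcp [0.6451 0.0169 0.1613] go [ 3.19 -9.4   0.  ] turn 0.1 open 0.0558
```

step_arm(plan=[-0.3,3.2,-9.4,0,0,-0.3,3.2,-9.4,0,0,-0.3,3.2,-9.4,0,0,-0.3,3.2,-9.4,0,0,-0.3,3.2,-9.4,0,0,-0.3,3.2,-9.4,0,0,-0.3,3.2,-9.4,0,0,-0.3,3.2,-9.4,0,0])

```text
time_s: 28.05
tool_pos: [0.6765, 0.1078, 0.1612]
orientation: [1.0, -0.0, 0.0, 0.0]
contact_force: [0.5, -0.1, 0.4]
opening: 0.0557
grasp_force: 0.0
```

```bash
python3 -c "
from h import *
togo(.6768,.111)
p=manip.capture('wrist')
show(p,.677,.11,.035,.015)"
```

```text
t 28.05 tcp [0.6765 0.1078 0.1612] go [ 0.03 -0.32 -0.  ] turn -0.0 open 0.0557
624 mean [0.6785 0.1103 0.0308] mid [0.6779 0.1103 0.0258] size [0.024 0.023 0.017] zmax 0.036 rect [677.4 110.3] [25.3 25.4] 90.0
```

step_arm(plan=[-0.3,0.1,-0.3,4,0,-0.3,0.1,-0.3,8,0,-0.3,0.1,-0.3,12,0,-0.3,0.1,-0.3,14.2,0,-0.3,0.1,-0.3,15,0,-0.3,0.1,-0.3,15,0,-0.3,0.1,-0.3,15,0,-0.3,0.1,-0.3,15,0])

```text
time_s: 28.9
tool_pos: [0.6794, 0.1119, 0.0137]
orientation: [1.0, 0.001, 0.002, -0.0]
contact_force: [0.5, 0.8, 0.8]
opening: 0.0551
grasp_force: 0.0
```

step_arm(plan=[0.1,0,0,0,0,0.3,0,0,0,0,0.5,0,0,0,0,1,0,0,0,0,1,0,0,0,0,1,0,0,0,0,1,0,0,0,0,1,0,0,0,0], newtons=50)

```text
time_s: 29.7
tool_pos: [0.6784, 0.1119, 0.0123]
orientation: [1.0, 0.001, 0.001, 0.0]
contact_force: [-0.4, -0.8, 5.4]
opening: 0.0243
grasp_force: 49.7
```

step_arm(plan=[1,0,0,-4,0,1,0,0,-8,0,1,-1,3,-12,0,1,-2,7.5,-12,0,1,-3.3,12,-12,0,1,-4.6,16.5,-12,0,1,-6,21,-12,0,1,-7.3,25.5,-12,0])

```text
time_s: 30.5
tool_pos: [0.6033, -0.1443, 0.1297]
orientation: [1.0, 0.001, -0.001, -0.001]
contact_force: [0.5, -0.8, -1.8]
opening: 0.0237
grasp_force: 49.5
```

step_arm(plan=[1,-1.2,4.5,0,0,1,-2.4,9,0,0,1,-3.7,13.5,0,0,1,-5,18,0,0,1,-6.3,22.5,0,0,1,-8.5,28.6,0,0,1,-8.5,28.6,0,0,1,-8.5,28.6,0,0])

```text
time_s: 31.3
tool_pos: [0.5187, -0.431, 0.1297]
orientation: [1.0, -0.001, -0.001, -0.001]
contact_force: [1.6, 0.6, -1.1]
opening: 0.0241
grasp_force: 49.6
```

step_arm(plan=[1,0,0,0,0,1,0,0,0,0,1,0,0,0,0,1,0,0,0,0,1,0,0,0,0,1,0,0,0,0,1,0,0,0,0,1,0,0,0,0])

```text
time_s: 32.1
tool_pos: [0.5203, -0.4293, 0.1311]
orientation: [1.0, 0.001, 0.0, 0.0]
contact_force: [0.1, 0.6, -1.0]
opening: 0.024
grasp_force: 49.6
```

```bash
python3 -c "
from h import *
togo(.5209,-.4292)
p=manip.capture('wrist');cv2.imwrite('pics/w8.png',p['color'])
show(p,.5208,-.3653,.04,.02,.05)"
```

```text
t 32.1 tcp [ 0.5203 -0.4293  0.1311] go [ 0.06 -0.01  0.  ] turn 0.1 open 0.024
1464 mean [ 0.5205 -0.367   0.0297] mid [ 0.5204 -0.3671  0.0268] size [0.038 0.038 0.011] zmax 0.033 rect [ 519.5 -366.7] [41.8 41.4] 39.6
```

View pics/w8.png

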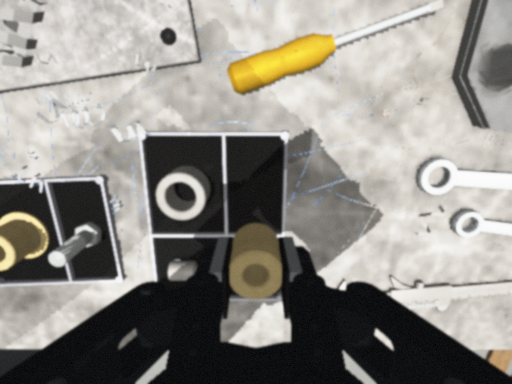

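The steel bush stands in the wider compartment at (183,194), and the slim bush is over the narrower one (columns 228-284). I'll lower it.

step_arm(plan=[1,0,0,4,0,1,0,0,8,0,1,0,0,10,0,1,0,0,11.2,0,1,0,0,11.6,0,1,0,0,11.6,0,1,0,0,11.6,0,1,0,0,11.6,0])

```text
time_s: 32.95
tool_pos: [0.5211, -0.4302, 0.0167]
orientation: [1.0, 0.001, 0.001, 0.001]
contact_force: [0.0, -1.1, -1.9]
opening: 0.0239
grasp_force: 49.6
```

step_arm(plan=[0.4,0,0,0,0,0.3,0,0,0,0,0.2,0,0,0,0,0.2,0,0,0,0,0.2,0,0,-2,0,0.2,0,0,-6,0,0.2,0,0,-11,0,0.2,0,0,-15,0])

```text
time_s: 33.75
tool_pos: [0.5207, -0.4297, 0.1679]
orientation: [1.0, 0.001, 0.001, 0.001]
contact_force: [0.5, -0.1, 0.3]
opening: 0.0345
grasp_force: 0.0
```

step_arm(plan=[0.2,-3,-4,-5,0,0.2,-6,-8,-8,0,0.2,-8,-10,-8,0,0.2,-8,-10,-8,0,0.2,-8,-10,-8,0,0.2,-8,-10,-8,0,0.2,-8,-10,-8,0,0.2,-8,-10,-8,0])

```text
time_s: 34.55
tool_pos: [0.4405, -0.3301, 0.244]
orientation: [1.0, 0.0, -0.001, -0.001]
contact_force: [0.4, 0.1, -0.4]
opening: 0.0344
grasp_force: 0.0
```

```bash
python3 -c "
from h import *
togo(.5209,-.4292)
p=manip.capture('wrist');cv2.imwrite('pics/w9.png',p['color'])
for x,y,r in [(.472,-.203,.03),(.4745,-.267,.025),(.52,-.366,.035),(.521,-.429,.03)]: show(p,x,y,r,.02,.08)
show(p,.4363,-.393,.065,.013,.03)"
```

```text
t 34.55 tcp [ 0.4405 -0.3301  0.244 ] go [ 8.03  9.92 -0.02] turn 0.1 open 0.0344
789 mean [ 0.472  -0.2052  0.0357] mid [ 0.4718 -0.2047  0.0309] size [0.032 0.033 0.019] zmax 0.041 rect [ 471.1 -204.2] [35.4 35.9] 83.7
191 mean [ 0.4744 -0.2698  0.0485] mid [ 0.4738 -0.2689  0.0398] size [0.012 0.012 0.032] zmax 0.057 rect [ 473.8 -268.5] [13.  13.4] 0.2
750 mean [ 0.5193 -0.3665  0.0306] mid [ 0.5191 -0.3664  0.0289] size [0.037 0.038 0.007] zmax 0.033 rect [ 518.5 -366.3] [41.7 40.7] 89.3
460 mean [ 0.5193 -0.4288  0.0332] mid [ 0.5193 -0.4293  0.0291] size [0.022 0.024 0.015] zmax 0.037 rect [ 519.1 -429.9] [26.1 24.8] 89.0
924 mean [ 0.4373 -0.3936  0.0173] mid [ 0.437  -0.3949  0.0172] size [0.015 0.094 0.007] zmax 0.022 rect [ 437.2 -395.4] [99.  16.8] 89.9
```

View pics/w9.png

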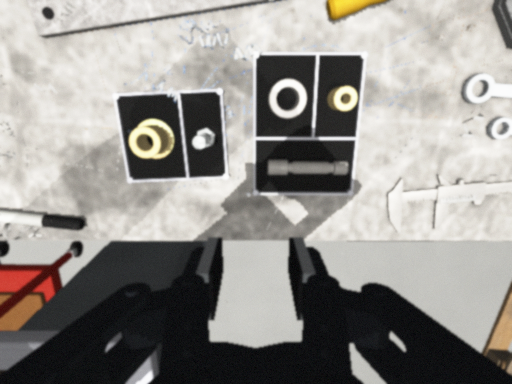

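All five parts are centred in their compartments: bush (152,140), bolt (204,139), steel bush (288,99), slim bush (343,98) and gauge (307,168). The gripper is clear of everything.

```bash
python3 -c "
from h import *
print(manip.hand_in())"
```

```text
the job is handed in; nothing more can be done
None
```

Both kits are made up and handed in at about 35 s: the last picture shows all five parts in about the middle of their compartments and released, and I did not touch the flanged steel bush or the low steel ring.

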